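Present the praline dish to the guest's side

ROBOT

A 6-joint arm with a two-finger parallel gripper is mounted at the origin on a cart in front of the work surface, level with it; the furniture and walls round the work are solid. World frame = base frame: x ahead of the robot, y to its left, z up, the work surface at z = 0. Lengths are in mm, angles in rad, forces in N, time in s.
With the tool pointing down it reaches from about 350 to 975 mm from the base axis. Payload 7.1 kg.
Tool frame: the origin (TCP) lies midway between the tips of the shut fingers; the grasp point (between the pads) lies pinch_z behind it (pinch_z is the distance from the TCP to the grasp point, in mm); z points along the fingers, y is the line along which they close (so a half turn about z gives the same grasp; the last joint's range is limited). The gripper opens to 88 mm and grips with 3 to 60 N. Pads are 20 mm wide; open, the fingers measure 115 mm over their backs; the gripper's body (75 mm by 178 mm) begins 61 mm behind the grasp point.
Start: joints at [-1.206, 0.423, 1.63, -0, 1.089, -0.019], TCP at [234.045, -579.506, 222.675] pointing down, gripper open.
Joint ranges: [-3, 3], [-0.9, 2.11], [0.09, 2.58], [-1.31, 4.45], [0.11, 2.69], [-2.54, 2.54]. Speed limits (rad/s): [2.39, 2.39, 3.01, 3.14, 3.14, 3.14].

INTERFACE

Orientations are given as a rotation vector (axis times angle).
In Python, from workcell import get_obs, get_image, close_job, pinch_z gives the robot as it stands.
- The arm moves only by the tool jog_arm, never from a script. Its argument "commands" is a list of rows, each a list of 3 entries, a list of its own where there are three numbers: the gripper command: -1 is shut, 1 is fully open, values between are in proportion, then the shift along the tool's x, y, z as a fraction of full scale, then the turn, a rotation vector about the tool's x, y, z as a fraction of full scale. In form: [[gripper, [tx, ty, tz], [rx, ry, rz]], ...]. A call has 1 to 10 rows; each row shifts and turns the commanded pose from where the row before left it, along the tool's axes as they then stand; what a row does not reach is not made up. Full scale, the value 1, is 0.1 m for a shift and 45 degrees for a turn. A row lasts 1/10 s, in which the tool goes at most 50 mm and 8.59 degrees, less where a joint would pass 70% of its speed; a pose out of reach is approached as far as the arm can. A call with a number of a shift or a turn outside -1 to 1 is refused whole. A call with a gripper value outside its range is refused whole. The fingers move at their own pace and stop on an object; the grip force is fixed at half the most. Time passes only in rows, so rows that do not move let the fingers close. It gives the time, the measured TCP pose, the force, the opening and the grip force at its end, in the units of the state.
- get_obs(): the state, without advancing time (a new reading comes with each control period).
- get_image(name): name is "scene" or "top"; returns a dict with "image" (400x640x3 uint8, blue, green, red), "z_map" (400x640 float32, mm along the optical axis (not along the pixel's ray), 0 where there is no reading), "intrinsics" (3x3 intrinsics, pixels), "k1" (the pictures are not rectified: a ray, as slopes to the right and down, at radius r is drawn at 1 + k1 r^2 times it, then the intrinsics apply), "eye" and "orientation" of the camera in the world. Camera axes: x right, y down, z forward; pixel columns grow to the right and rows downward; lengths in mm; the calibration is good to about 2 mm. A picture is of the moment at which its call begins.
- close_job(): hands the job in; it is judged then, once.
The state is a dict: "t": time; "qpos": joint angles; "qvel": joint speeds; "joint_torque": joint torques, N m; "ee_pos": TCP position; "orientation": TCP orientation; "ft_force": force on the tool from outside, world axes, zero at the start; "moment": the same for the moment, N m; "width": finger opening in mm; "grasp_force": force on a finger pad.
Only numpy, scipy, OpenCV 4.12 (cv2) and the standard library are available. Lean on these libraries where they do the work, as an engineer would, in place of code of your own. Each camera call takes 0.05 s, during which the arm holds its last target. There are 200 camera calls.

TASK

Take the round praline from its little wooden holder and put it in the middle of the pale wooden dish on the narrow steel stand. Then take the dish by its upright grip, lift it straight up about 6 cm clear of the stand, and only then turn it, level, about a quarter turn above the stand until its thumb tab points squarely at the service bell, with the ball staying in the middle of the dish throughout. Finish holding the dish there, level and still over its stand, and leave the bell, the tape roll and the tip tin where they are.

Things in the scene. Friction and masses are not known exactly. Their poses are not given: they have to be found in the camera images.
- praline_center (a point): centre of the praline: a hard, smooth, dark brown ball of 40 mm diameter, 35 g, loose, rolls easily. At the start it sits in the holder, its centre about 50 mm above the counter.
- praline: the same ball as a body; its origin is on the ball's skin and turns as it rolls, so use praline_center for its position.
- holder: small fixed wooden holder like an egg cup, 34 mm high, cup 33 mm wide at the top (narrower than the ball), foot 56 mm wide and up to 9 mm high; origin at the centre of its underside on the counter. The ball rests in its cup.
- dish: pale wooden round dished plate, 145 mm wide, 0.2 kg, loose on the steel stand; origin at the centre of its underside (foot 62 mm wide). z is up; x points from the centre to the thumb tab, a flat lug 28 mm wide at the rim, reaching to 98 mm from the centre. The upright grip is opposite, at -x. The ball at rest in the middle has its centre 30 mm above the origin.
- dish_well (a point): middle of the dish's hollow, on its top surface at the centre, 10 mm above the dish's origin; axes as the dish's (x to the thumb tab, z up). The top is a shallow cone, lowest here, rising 5 degrees out to a fine turned line at 42 mm radius, then 14 degrees to the rim (70 mm radius), which is 11 mm above this point.
- dish_grip (a point): on the dish's upright grip, a block 105 mm from the dish's centre at -x, 16 mm thick along the dish's x, 24 mm wide along its y, from 13 to 65 mm above the dish's origin; this point is on its axis, 49 mm above that origin. Between its inner face and the rim are 24 mm, crossed by a low neck with its top 20 mm above the origin. Axes as the dish's.
- stand_top (a point): centre of the top of the fixed steel stand, 90 mm above the counter; the top is a disc of 72 mm diameter on a stem with a foot of 104 mm. The dish's foot stands loose on it, so a push down on the grip could tip the dish.
- service_bell: silver domed counter bell on a black base, 85 mm wide, 61 mm high, loose, to the left or to the right of the stand; origin at the centre of its underside.
- tape_roll: roll of brown tape lying flat, 98 mm wide, 48 mm high, loose, a bystander on the other side of the stand from the bell; origin at the centre of its underside.
- tip_tin: small round tin, 69 mm wide, 41 mm high, loose, a bystander at the left of the receipt printer; origin at the centre of its underside.
Things that resemble listed ones, but are neither listed nor needed, are in the scene too. What is shaped like the part that bears stand_top but purple is not meant.

How it is judged:
By the outcome, as a careful person would: the job done as asked, in the order asked, and still so for the second after the job is handed in, while the arm keeps its last pose, push and grip.
It also fails if it takes over 72 s, if anything falls off the work surface, if the arm or the gripper's body presses on something with over 40 N, if the wrist force passes 120 N, or if a joint passes its speed limit or range.

## Working session

There is one attempt and no reset: what is moved stays moved. The work goes in short steps, Python scripts to look and compute and a tool call to move; the robot and the scene stay as the last step left them, time stands still between calls to the robot, and variables do not carry over. Pictures are saved under pics/ and viewed, at most 10 in all, crops included, and the job is handed in when it is done.

Besides the shell and the picture viewer there is one more tool, called as name(argument=value, ...) on one line, values as JSON. jog_arm: Moves the arm, as the interface text tells. Its arguments: {"type":"object","properties":{"commands":{"type":"array","items":{"type":"array"}}},"required":["commands"]}

```bash
mkdir -p pics; cat > h.py <<'E'
import numpy as np, cv2
from scipy.spatial.transform import Rotation as R
from workcell import get_obs, get_image, close_job, pinch_z
def rot(o):
    o=np.array(o,float)
    return o if o.shape==(3,3) else R.from_rotvec(o).as_matrix() if o.size==3 else R.from_quat(o).as_matrix()
def cloud(d):
    K=np.array(d["intrinsics"]);k=d["k1"];z=d["z_map"]
    v,u=np.mgrid[0:z.shape[0],0:z.shape[1]]
    x=(u-K[0,2])/K[0,0];y=(v-K[1,2])/K[1,1]
    a,b=x.copy(),y.copy()
    for _ in range(8):
        s=1+k*(a*a+b*b);a,b=x/s,y/s
    P=np.stack([a*z,b*z,z],-1)@rot(d["orientation"]).T+np.array(d["eye"])
    P[z==0]=np.nan
    return P
E
python3 - <<'E'
from h import *
print(pinch_z,get_obs())
for n in("scene","top"):
    d=get_image(n);cv2.imwrite(f"pics/{n}0.png",d["image"]);np.savez(f"{n}0.npz",P=cloud(d),im=d["image"])
    print(n,d["eye"],d["orientation"],d["k1"])
E
```

```text
18.700000000000003 {'t': 0.0, 'qpos': array([-1.20600150e+00,  4.23837392e-01,  1.63069559e+00, -8.31421652e-06,
        1.08861194e+00, -1.90042609e-02]), 'qvel': array([-0.0003534 ,  0.00054434,  0.00078432,  0.00014592, -0.00143854,
       -0.00085343]), 'joint_torque': array([ 7.22600325e-04, -5.44613349e+01, -2.73672652e+01,  6.42961822e-02,
        2.26618617e-02, -1.27658282e-04]), 'ee_pos': array([ 233.84582128, -578.99347381,  221.90166223]), 'orientation': array([-3.08242369e+00, -5.98891393e-01,  4.30658251e-04]), 'ft_force': array([ 0.4746676 ,  0.07039968, -0.74148776]), 'moment': array([-0.02284833,  0.0437775 ,  0.03457465]), 'grasp_force': 0.0, 'width': 87.6944495708989}
scene [-179.41593388  846.4645571   665.22731965] [-0.63878688  2.31473916 -1.52811801] -0.08910866021004758
top [ 381.6242285  -284.31547317 1663.30889214] [-2.19481585  2.15355823 -0.06017402] -0.018047026772072174
```

View pics/scene0.png

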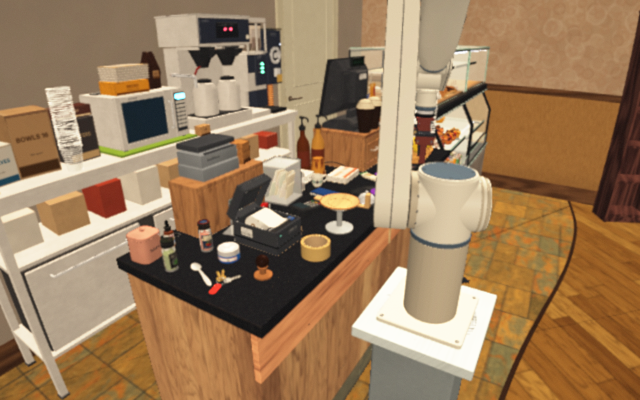

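View pics/top0.png

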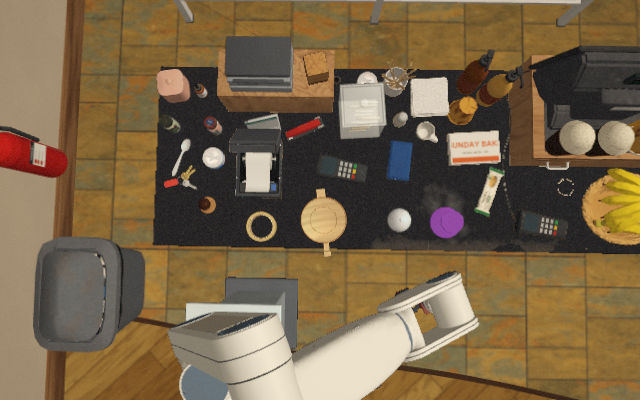

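The top view shows the ball in its holder at (207,205), the tape roll at (262,226), the dish at (323,219) with lugs at (320,195) and (327,248), the bell at (399,220) and the tip tin at (213,157). Next I'll measure them.

```bash
python3 - <<'E'
from h import *
D=np.load("top0.npz");P=D["P"];im=D["im"]
def reg(n,u0,u1,v0,v1,zl,zh):
    q=P[v0:v1,u0:u1].reshape(-1,3);q=q[(q[:,2]>zl)&(q[:,2]<zh)]
    if len(q)<3: print(n,len(q));return q
    (cx,cy),r=cv2.minEnclosingCircle(q[:,:2].astype(np.float32))
    print(n,len(q),"mean",q.mean(0).round(1),"circ",round(cx,1),round(cy,1),round(r,1),"z",np.percentile(q[:,2],[2,50,98]).round(1));return q
reg("ball",195,220,193,217,40,90)
reg("ballall",195,220,193,217,3,90)
reg("tape",240,285,205,245,20,70)
reg("bell",380,418,202,240,8,80)
reg("tin",198,228,142,172,15,70)
reg("dishall",290,360,180,262,80,200)
g=reg("hi",290,360,180,262,130,200)
reg("tabfar",310,332,184,200,80,200)
reg("tabnear",315,340,240,262,80,200)
# ball fit by sphere radius 20
from scipy.optimize import least_squares
q=P[193:217,195:220].reshape(-1,3);q=q[(q[:,2]>50)&(q[:,2]<90)]
print("sphere",least_squares(lambda c:np.linalg.norm(q-c,axis=1)-20,q.mean(0)-[0,0,15],loss="soft_l1").x)
q=P[170:262,290:360].reshape(-1,3);q=q[(q[:,2]>106)&(q[:,2]<118)]
print("rim",q.mean(0))
cv2.imwrite("pics/c.png",cv2.resize(im[180:262,185:425],None,fx=3.2,fy=3.2,interpolation=2))
S=np.load("scene0.npz");cv2.imwrite("pics/cs.png",cv2.resize(S["im"][165:300,180:390],None,fx=3.6,fy=3.6,interpolation=2))
E
```

```text
ball 118 mean [477.9  94.3  62.5] circ 478.7 96.3 19.6 z [48.7 62.7 74.4]
ballall 277 mean [479.6  92.5  30.4] circ 483.1 98.5 52.3 z [ 3.2 10.4 72.4]
tape 307 mean [409.3 -90.   44.7] circ 409.4 -90.4 48.3 z [24.3 46.1 53.9]
bell 478 mean [ 438.4 -542.1   35.6] circ 440.5 -549.5 73.7 z [ 8.4 38.7 57.6]
tin 357 mean [633.6  74.6  40.2] circ 635.9 76.3 36.2 z [20.2 40.9 50.5]
dishall 1823 mean [ 431.2 -294.9  107.4] circ 426.1 -301.5 105.1 z [ 96.6 106.5 148.4]
hi 43 mean [ 328.9 -307.7  153.7] circ 329.4 -307.8 12.9 z [143.1 154.4 161.8]
tabfar 107 mean [ 511.5 -286.8  110.2] circ 507.3 -291.2 28.2 z [102.9 110.2 117.2]
tabnear 145 mean [ 349.5 -303.1  123. ] circ 352.3 -300.3 34.5 z [104.3 111.9 160.9]
sphere [478.43411209  97.39589962  50.29205098]
rim [ 434.98692865 -295.55473262  110.15096872]
```

View pics/c.png

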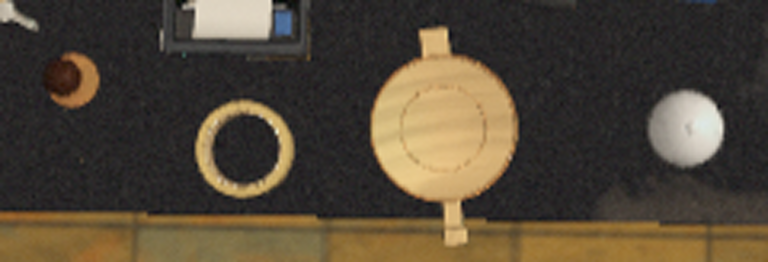

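View pics/cs.png

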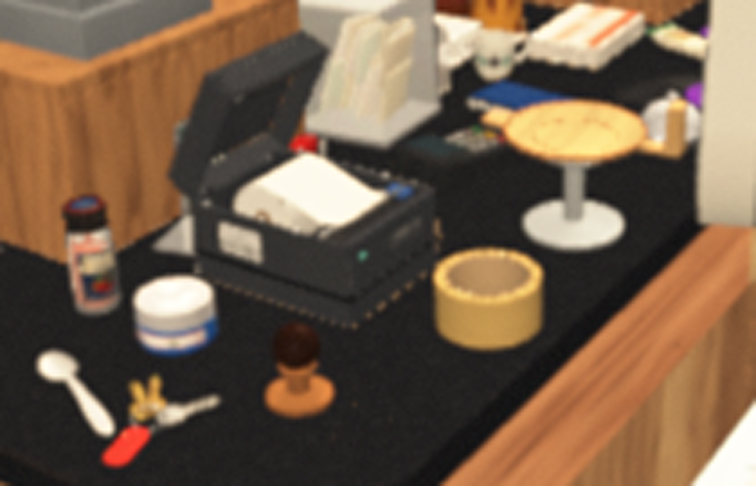

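The crops confirm that the upright grip is on the near side (top view, about (327,248)) and the thumb tab is on the far side. I'll do one refining fit and then move.

```bash
cat >> h.py <<'E'
def plan(target,yaw=None):
    o=get_obs();M=rot(o["orientation"]);p=np.array(o["ee_pos"])
    y=np.degrees(np.arctan2(M[1,1],M[0,1]))
    print("tcp",p.round(1),"yawY",round(y,2),"tilt axis z",M[:,2].round(4),"w",round(o["width"],1),"F",o["ft_force"].round(1),"gf",round(o["grasp_force"],1),"t",o["t"],"q6",o["qpos"][5].round(2))
    d=np.array(target)-p
    print("d world",d.round(1),"tool frac total (now)",(M.T@d/100).round(3))
    if yaw is not None:
        a=np.radians(yaw);N=np.array([[-np.sin(-a-np.pi/2)*0,0,0]]*3)
        Y=np.array([np.cos(a),np.sin(a),0]);Z=np.array([0,0,-1.]);X=np.cross(Y,Z);N=np.stack([X,Y,Z],1)
        rv=R.from_matrix(M.T@N).as_rotvec(degrees=True)
        print("turn deg",rv.round(2),"frac",(rv/45).round(4),"| shift after turn",(N.T@d/100).round(3))
E
python3 - <<'E'
from h import *
from scipy.optimize import least_squares
D=np.load("top0.npz");P=D["P"];im=D["im"].astype(int)
def circ(q,r0=None):
    f=lambda c:np.hypot(q[:,0]-c[0],q[:,1]-c[1])-c[2]
    return least_squares(f,[*q[:,:2].mean(0),50],loss="soft_l1").x
# dish: mask by height, contour of the mask, keep points near rim radius
m=((P[...,2]>98)).astype(np.uint8);m[:,:280]=0;m[:,365:]=0;m[:180]=0;m[262:]=0
c=max(cv2.findContours(m,0,1)[0],key=cv2.contourArea)[:,0]
q=P[c[:,1],c[:,0]];r=np.hypot(q[:,0]-434,q[:,1]+296);q=q[r<78];print("dish rim",circ(q).round(1))
# bell: dome sphere-like pts
u=P[202:240,380:418].reshape(-1,3);i=im[202:240,380:418].reshape(-1,3).min(1)
b=u[(i>110)&(u[:,2]>15)&(u[:,2]<80)];print("bell",len(b),b.mean(0).round(1),cv2.minEnclosingCircle(b[:,:2].astype(np.float32)))
g=P[236:262,315:340].reshape(-1,3);g=g[(g[:,2]>148)];print("grip top",len(g),g.mean(0).round(1),g.min(0).round(1),g.max(0).round(1))
t=P[184:199,310:332].reshape(-1,3);t=t[(t[:,2]>90)];t=t[np.hypot(t[:,0]-434,t[:,1]+296)>78];print("tab",len(t),t.mean(0).round(1))
# scene cam checks
S=np.load("scene0.npz");Q=S["P"].reshape(-1,3);c3=S["im"].reshape(-1,3)
b=Q[(np.hypot(Q[:,0]-478,Q[:,1]-97)<30)&(Q[:,2]>42)&(Q[:,2]<75)]
print("ball scene",len(b),least_squares(lambda c:np.linalg.norm(b-c,axis=1)-20,[478,97,50],loss="soft_l1").x.round(1))
g=Q[(np.hypot(Q[:,0]-329,Q[:,1]+308)<30)&(Q[:,2]>120)&(Q[:,2]<170)];print("grip scene",len(g),g.mean(0).round(1),np.percentile(g,[5,95],axis=0).round(1))
plan([478,97,220],6.6)
E
```

```text
dish rim [ 432.6 -294.6   71.1]
bell 400 [ 439.9 -543.7   40.1] ((441.7373046875, -546.9922485351562), 38.512115478515625)
grip top 39 [ 328.6 -307.6  154.7] [ 321.5 -320.   148.3] [ 337.1 -295.6  164.8]
tab 51 [ 520.9 -283.6  109.6]
ball scene 135 [480.3  95.8  48.7]
grip scene 63 [ 324.7 -301.1  139.5] [[ 318.4 -312.8  120.8]
 [ 332.6 -293.9  154.8]]
tcp [ 233.9 -579.1  222. ] yawY -68.01 tilt axis z [-5.0e-04  1.3e-03 -1.0e+00] w 87.9 F [-0.4 -0.1 -0. ] gf 0.0 t 0.1 q6 -0.02
d world [244.1 676.1  -2. ] tool frac total (now) [ 4.795 -5.354  0.027]
turn deg [-7.000e-02 -5.000e-02 -7.461e+01] frac [-1.5000e-03 -1.1000e-03 -1.6579e+00] | shift after turn [6.435 3.202 0.02 ]
```

jog_arm(commands=[[1, [0, 0, 0], [0, 0, -0.1667]], [1, [0, 0, 0], [0, 0, -0.1667]], [1, [0, 0, 0], [0, 0, -0.1667]], [1, [0, 0, 0], [0, 0, -0.1667]], [1, [0, 0, 0], [0, 0, -0.1667]], [1, [0, 0, 0], [0, 0, -0.1667]], [1, [0, 0, 0], [0, 0, -0.1667]], [1, [0, 0, 0], [0, 0, -0.1667]], [1, [0, 0, 0], [0, 0, -0.1667]], [1, [0, 0, 0], [0, 0, -0.1667]]])

```text
t: 1.1
ee_pos: [233.9, -579.2, 222.2]
orientation: [-2.075, -2.358, -0.001]
ft_force: [0.1, -0.1, -0.1]
width: 87.6
grasp_force: 0.0
```

jog_arm(commands=[[1, [0.3, 0.15, 0], [0, 0, 0]], [1, [0.4, 0.2, 0], [0, 0, 0]], [1, [0.4, 0.2, 0], [0, 0, 0]], [1, [0.4, 0.2, 0], [0, 0, 0]], [1, [0.4, 0.2, 0], [0, 0, 0]], [1, [0.4, 0.2, 0], [0, 0, 0]], [1, [0.4, 0.2, 0], [0, 0, 0]], [1, [0.4, 0.2, 0], [0, 0, 0]], [1, [0.4, 0.2, 0], [0, 0, 0]], [1, [0.4, 0.2, 0], [0, 0, 0]]])

```text
t: 2.1
ee_pos: [380.1, -166.9, 222.7]
orientation: [2.082, 2.353, 0.0]
ft_force: [0.6, -0.2, 0.5]
width: 87.7
grasp_force: 0.0
```

jog_arm(commands=[[1, [0.4, 0.2, 0], [0, 0, 0]], [1, [0.4, 0.2, 0], [0, 0, 0]], [1, [0.4, 0.2, 0], [0, 0, 0]], [1, [0.4, 0.2, 0], [0, 0, 0]], [1, [0.4, 0.2, 0], [0, 0, 0]], [1, [0.2, 0.1, 0], [0, 0, 0]], [1, [0.05, 0.03, 0], [0, 0, 0]], [1, [0, 0, 0], [0, 0, 0]], [1, [0, 0, 0], [0, 0, 0]]])

```text
t: 3.0
ee_pos: [464.1, 67.6, 222.4]
orientation: [-2.082, -2.352, 0.001]
ft_force: [0.4, -0.5, -0.1]
width: 87.8
grasp_force: 0.0
```

```bash
python3 -c "
from h import *
plan([479.3,96.6,40],7)"
```

```text
tcp [464.1  67.6 222.4] yawY 6.98 tilt axis z [-9.e-04 -4.e-04 -1.e+00] w 87.8 F [ 0.4 -0.5 -0.1] gf 0.0 t 3.0 q6 -0.0
d world [  15.2   29.  -182.4] tool frac total (now) [0.27  0.187 1.824]
turn deg [-0.05  0.02 -0.02] frac [-0.0012  0.0003 -0.0004] | shift after turn [0.269 0.186 1.824]
```

jog_arm(commands=[[1, [0.27, 0.187, 0], [0, 0, 0]], [1, [0, 0, 0.3], [0, 0, 0]], [1, [0, 0, 0.4], [0, 0, 0]], [1, [0, 0, 0.4], [0, 0, 0]], [1, [0, 0, 0.3], [0, 0, 0]], [1, [0, 0, 0.2], [0, 0, 0]], [1, [0, 0, 0.15], [0, 0, 0]], [1, [0, 0, 0.074], [0, 0, 0]], [1, [0, 0, 0], [0, 0, 0]]])

```text
t: 3.9
ee_pos: [479.4, 96.4, 39.7]
orientation: [-2.083, -2.351, 0.002]
ft_force: [0.3, -0.9, -0.1]
width: 87.7
grasp_force: 0.0
```

```bash
python3 - <<'E'
from h import *
plan([479.3,96.6,40],7)
d=get_image("scene");cv2.imwrite("pics/s1.png",cv2.resize(d["image"][200:310,200:340],None,fx=4,fy=4,interpolation=2))
E
```

```text
tcp [479.4  96.4  39.7] yawY 6.92 tilt axis z [-1.7e-03 -4.0e-04 -1.0e+00] w 87.7 F [ 0.3 -0.9 -0.1] gf 0.0 t 3.9 q6 0.05
d world [-0.1  0.2  0.3] tool frac total (now) [ 0.002 -0.    -0.003]
turn deg [-0.1   0.01 -0.08] frac [-0.0023  0.0002 -0.0018] | shift after turn [ 0.002 -0.    -0.003]
```

View pics/s1.png

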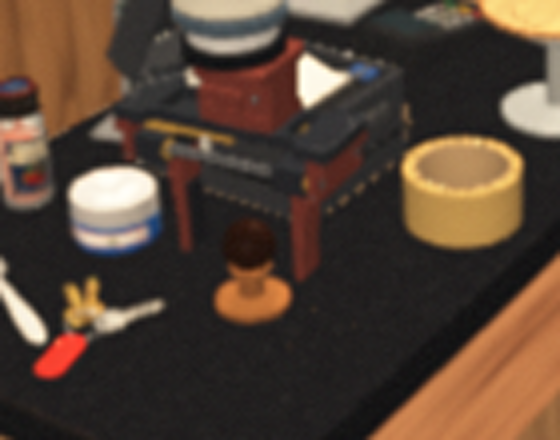

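The ball, at (250,245) in the crop, sits between the fingers, whose tips are at (183,245) and (305,275). Closing now.

jog_arm(commands=[[-1, [0, 0, 0], [0, 0, 0]], [-1, [0, 0, 0], [0, 0, 0]], [-1, [0, 0, 0], [0, 0, 0]], [-1, [0, 0, 0], [0, 0, 0]], [-1, [0, 0, 0], [0, 0, 0]], [-1, [0, 0, 0], [0, 0, 0]], [-1, [0, 0, 0], [0, 0, 0]], [-1, [0, 0, 0], [0, 0, 0]]])

```text
t: 4.75
ee_pos: [479.9, 97.6, 40.3]
orientation: [-2.081, -2.353, 0.0]
ft_force: [-0.8, 0.6, 1.6]
width: 38.7
grasp_force: 30.0
```

jog_arm(commands=[[-1, [0, 0, -0.05], [0, 0, 0]], [-1, [0, 0, -0.2], [0, 0, 0]], [-1, [0, 0, -0.3], [0, 0, 0]], [-1, [0, 0, -0.4], [0, 0, 0]], [-1, [0, 0, -0.35], [0, 0, 0]], [-1, [-0.1, -0.025, -0.2], [0, 0, 0]], [-1, [-0.25, -0.06, 0], [0, 0, 0]], [-1, [-0.35, -0.086, 0], [0, 0, 0]], [-1, [-0.4, -0.1, 0], [0, 0, 0]], [-1, [-0.4, -0.1, 0], [0, 0, 0]]])

```text
t: 5.75
ee_pos: [461.1, -57.0, 190.7]
orientation: [2.08, 2.354, 0.001]
ft_force: [0.4, 0.1, -0.2]
width: 38.8
grasp_force: 30.0
```

jog_arm(commands=[[-1, [-0.4, -0.1, 0], [0, 0, 0]], [-1, [-0.4, -0.1, 0], [0, 0, 0]], [-1, [-0.4, -0.1, 0], [0, 0, 0]], [-1, [-0.4, -0.1, 0], [0, 0, 0]], [-1, [-0.35, -0.08, 0], [0, 0, 0]], [-1, [-0.2, -0.05, 0], [0, 0, 0]], [-1, [-0.1, -0.03, 0], [0, 0, 0]], [-1, [0, 0, 0], [0, 0, 0]], [-1, [0, 0, 0], [0, 0, 0]]])

```text
t: 6.65
ee_pos: [433.1, -285.2, 190.2]
orientation: [-2.081, -2.352, -0.0]
ft_force: [0.5, 0.7, -0.6]
width: 38.7
grasp_force: 30.0
```

```bash
python3 - <<'E'
from h import *
plan([432.8,-294.8,111],7)
d=get_image("scene");P=cloud(d);cv2.imwrite("pics/s2.png",cv2.resize(d["image"][110:250,270:410],None,fx=4,fy=4,interpolation=2))
from scipy.optimize import least_squares
p=get_obs()["ee_pos"];q=P.reshape(-1,3);im=d["image"].reshape(-1,3).astype(int)
b=q[(np.linalg.norm(q-(p+[0,0,10]),axis=1)<32)&(im.sum(1)<130)]
print(len(b),least_squares(lambda c:np.linalg.norm(b-c,axis=1)-20,p+[0,0,10],loss="soft_l1").x-p if len(b)>8 else 0)
E
```

```text
tcp [ 433.1 -285.2  190.2] yawY 7.0 tilt axis z [-4.e-04  6.e-04 -1.e+00] w 38.7 F [ 0.5  0.7 -0.6] gf 30.0 t 6.65 q6 -0.73
d world [ -0.3  -9.6 -79.2] tool frac total (now) [-0.095 -0.015  0.792]
turn deg [-0.02 -0.04  0.  ] frac [-0.0004 -0.0009  0.0001] | shift after turn [-0.095 -0.015  0.792]
78 [-0.25659857 -2.49352543  9.40017654]
```

View pics/s2.png

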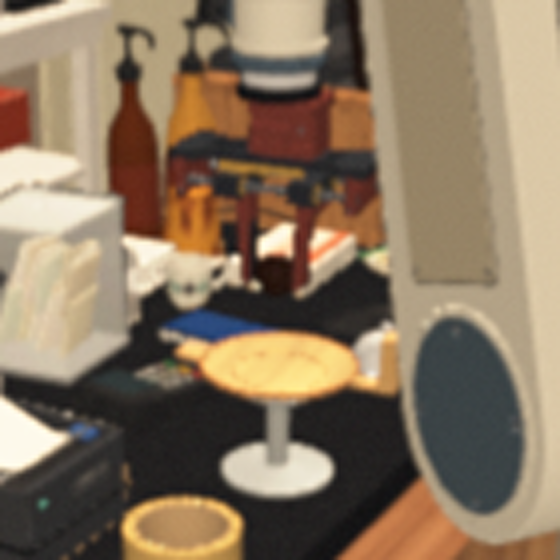

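The ball is held between the fingertips at (275,273) in the crop, above the dish at (280,365). Lowering.

jog_arm(commands=[[-1, [-0.085, -0.014, 0], [0, 0, 0]], [-1, [0, 0, 0.2], [0, 0, 0]], [-1, [0, 0, 0.25], [0, 0, 0]], [-1, [0, 0, 0.15], [0, 0, 0]], [-1, [0, 0, 0.1], [0, 0, 0]], [-1, [0, 0, 0.05], [0, 0, 0]], [-1, [0, 0, 0.02], [0, 0, 0]], [-1, [0, 0, 0], [0, 0, 0]], [-1, [0, 0, 0], [0, 0, 0]]])

```text
t: 7.6
ee_pos: [433.4, -294.9, 113.9]
orientation: [2.081, 2.352, 0.0]
ft_force: [-0.3, 0.0, -0.2]
width: 38.9
grasp_force: 30.0
```

jog_arm(commands=[[-1, [0, 0, 0.015], [0, 0, 0]], [-1, [0, 0, 0], [0, 0, 0]], [-1, [0, 0, 0], [0, 0, 0]]])

```text
t: 7.9
ee_pos: [433.1, -294.7, 112.0]
orientation: [2.081, 2.353, 0.0]
ft_force: [0.5, -1.0, -0.2]
width: 38.9
grasp_force: 30.0
```

jog_arm(commands=[[-1, [0, 0, 0.01], [0, 0, 0]], [-1, [0, 0, 0], [0, 0, 0]], [0, [0, 0, 0], [0, 0, 0]], [0, [0, 0, 0], [0, 0, 0]], [0, [0, 0, 0], [0, 0, 0]], [0, [0, 0, 0], [0, 0, 0]], [0.3, [0, 0, 0], [0, 0, 0]], [0.7, [0, 0, 0], [0, 0, 0]], [0.7, [0, 0, 0], [0, 0, 0]], [0.7, [0, 0, 0], [0, 0, 0]]])

```text
t: 8.9
ee_pos: [433.0, -294.6, 110.8]
orientation: [2.082, 2.353, 0.0]
ft_force: [0.2, 0.3, 0.5]
width: 72.4
grasp_force: 0.0
```

jog_arm(commands=[[0.7, [0, 0, -0.05], [0, 0, 0]], [0.7, [0, 0, -0.15], [0, 0, 0]], [0.7, [0, 0, -0.25], [0, 0, 0]], [0.7, [0, 0, -0.3], [0, 0, 0]], [0.7, [0, 0, -0.2], [0, 0, 0]], [0.7, [0, 0, 0], [0, 0, 0]]])

```text
t: 9.5
ee_pos: [434.5, -295.7, 208.8]
orientation: [2.078, 2.349, 0.001]
ft_force: [-0.4, -0.0, 0.7]
width: 74.5
grasp_force: 0.0
```

```bash
cat >> h.py <<'E'
def ball(c,n="scene",r=45,save=None):
    from scipy.optimize import least_squares
    d=get_image(n);P=cloud(d);q=P.reshape(-1,3);im=d["image"].reshape(-1,3).astype(int)
    if save: cv2.imwrite(*save(d["image"]))
    b=q[(np.linalg.norm(q-np.array(c),axis=1)<r)&(im[:,2]<110)&(im.sum(1)<200)]
    if len(b)<8: print("ball none",len(b));return d,P
    print("ball",n,len(b),least_squares(lambda s:np.linalg.norm(b-s,axis=1)-20,b.mean(0),loss="soft_l1").x.round(1));return d,P
E
python3 - <<'E'
from h import *
plan([329,-307.6,220],7)
d,P=ball([432.8,-294.8,120])
cv2.imwrite("pics/s3.png",cv2.resize(d["image"][110:250,270:410],None,fx=4,fy=4,interpolation=2))
# dish centre by scene rim contour not needed; grip pts
q=P.reshape(-1,3);g=q[(np.hypot(q[:,0]-329,q[:,1]+308)<30)&(q[:,2]>120)&(q[:,2]<160)]
print("grip",len(g),g.mean(0).round(1) if len(g) else 0)
E
```

```text
tcp [ 434.5 -295.7  208.8] yawY 7.0 tilt axis z [ 0.0048 -0.0034 -1.    ] w 74.5 F [-0.4 -0.   0.7] gf 0.0 t 9.5 q6 -0.74
d world [-105.5  -11.9   11.2] tool frac total (now) [ 0.01  -1.062 -0.116]
turn deg [0.25 0.23 0.  ] frac [0.0055 0.005  0.0001] | shift after turn [ 0.011 -1.062 -0.112]
ball scene 73 [ 431.1 -297.3  119.7]
grip 49 [ 325.7 -299.5  139.3]
```

View pics/s3.png

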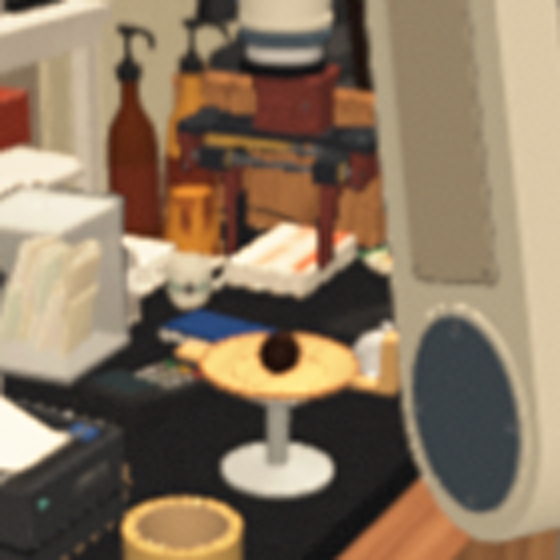

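The ball rests at (278,352) in the crop, mid-dish. Moving over the grip.

jog_arm(commands=[[0.3, [0, -0.15, 0], [0, 0, 0]], [0, [0, -0.25, 0], [0, 0, 0]], [0, [0.01, -0.3, 0], [0, 0, 0]], [0, [0, -0.25, 0], [0, 0, 0]], [0, [0, -0.1, 0], [0, 0, 0]], [0, [0, 0, 0], [0, 0, 0]], [0, [0, 0, 0], [0, 0, 0]]])

```text
t: 10.25
ee_pos: [328.9, -306.6, 205.5]
orientation: [-2.082, -2.352, -0.0]
ft_force: [-0.2, -0.4, -0.6]
width: 44.0
grasp_force: 0.0
```

```bash
python3 - <<'E'
from h import *
plan([328.3,-307.8,119],7)
d,P=ball([432.8,-294.8,120],"top")
im=d["image"].astype(int);Q=P.reshape(-1,3)
# dish centre / yaw again
m=((P[...,2]>98)&(P[...,2]<118)).astype(np.uint8);m[:,:280]=0;m[:,365:]=0;m[:180]=0;m[262:]=0
t=P[184:199,310:332].reshape(-1,3);t=t[(t[:,2]>98)&(t[:,2]<118)];t=t[np.hypot(t[:,0]-432.5,t[:,1]+295)>78]
print("tab",len(t),t.mean(0).round(1),"yaw",np.degrees(np.arctan2(t[:,1].mean()+295,t[:,0].mean()-432.5)))
E
```

```text
tcp [ 328.9 -306.6  205.5] yawY 6.97 tilt axis z [ 1.e-04  2.e-04 -1.e+00] w 44.0 F [-0.2 -0.4 -0.6] gf 0.0 t 10.25 q6 -0.9
d world [ -0.6  -1.2 -86.5] tool frac total (now) [-0.011 -0.008  0.865]
turn deg [ 0.01 -0.01 -0.03] frac [ 0.0002 -0.0002 -0.0007] | shift after turn [-0.011 -0.008  0.865]
ball top 98 [ 433.4 -294.7  119.9]
tab 54 [ 519.7 -283.9  109.8] yaw 7.275992994092965
```

jog_arm(commands=[[0, [-0.011, -0.005, 0.2], [0, 0, 0]], [0, [0, 0, 0.2], [0, 0, 0]], [0, [0, 0, 0.1], [0, 0, 0]], [0, [0, 0, 0.1], [0, 0, 0]], [0, [0, 0, 0], [0, 0, 0]]])

```text
t: 10.8
ee_pos: [328.2, -307.1, 144.8]
orientation: [-2.08, -2.352, -0.0]
ft_force: [-0.6, 0.9, 0.3]
width: 44.1
grasp_force: 0.0
```

jog_arm(commands=[[0, [0, 0, 0.1], [0, 0, 0]], [0, [0, 0, 0.1], [0, 0, 0]], [0, [0, 0, 0.06], [0, 0, 0]], [0, [0, 0, 0], [0, 0, 0]], [0, [0, 0, 0], [0, 0, 0]]])

```text
t: 11.3
ee_pos: [328.2, -307.6, 119.7]
orientation: [-2.081, -2.353, -0.0]
ft_force: [-0.3, 0.1, 0.6]
width: 43.9
grasp_force: 0.0
```

```bash
python3 - <<'E'
from h import *
plan([328.3,-307.8,119],7)
d=get_image("scene");cv2.imwrite("pics/s4.png",cv2.resize(d["image"][150:240,290:400],None,fx=5,fy=5,interpolation=2))
E
```

```text
tcp [ 328.2 -307.6  119.7] yawY 7.0 tilt axis z [-3.e-04  3.e-04 -1.e+00] w 43.9 F [-0.3  0.1  0.6] gf 0.0 t 11.3 q6 -0.9
d world [ 0.1 -0.2 -0.7] tool frac total (now) [-0.002  0.     0.007]
turn deg [-0.01 -0.02  0.  ] frac [-0.0003 -0.0004  0.    ] | shift after turn [-0.002  0.     0.007]
```

View pics/s4.png

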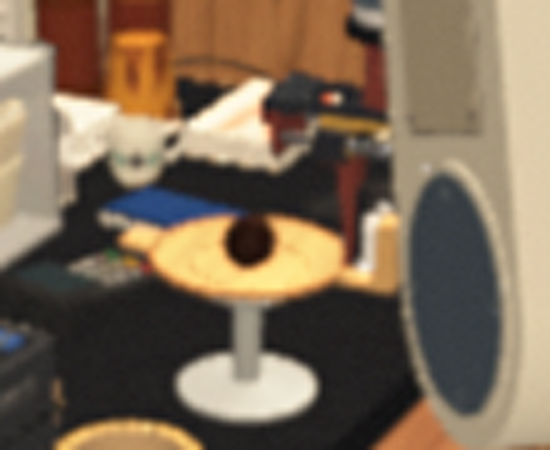

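The inner finger, at (350,230), is in the gap between the rim and the grip at (383,250). I'll close gently in steps.

jog_arm(commands=[[-0.2, [0, 0, 0], [0, 0, 0]], [-0.4, [0, 0, 0], [0, 0, 0]], [-0.45, [0, 0, 0], [0, 0, 0]], [-0.5, [0, 0, 0], [0, 0, 0]], [-0.54, [0, 0, 0], [0, 0, 0]], [-0.57, [0, 0, 0], [0, 0, 0]], [-0.6, [0, 0, 0], [0, 0, 0]], [-0.63, [0, 0, 0], [0, 0, 0]], [-0.66, [0, 0, 0], [0, 0, 0]]])

```text
t: 12.25
ee_pos: [328.4, -307.6, 119.8]
orientation: [2.081, 2.353, 0.0]
ft_force: [1.2, 0.3, -0.0]
width: 15.9
grasp_force: 30.0
```

jog_arm(commands=[[-0.7, [0, 0, 0], [0, 0, 0]], [-0.8, [0, 0, 0], [0, 0, 0]], [-1, [0, 0, 0], [0, 0, 0]], [-1, [0, 0, 0], [0, 0, 0]], [-1, [0, 0, 0], [0, 0, 0]], [-1, [0, 0, 0], [0, 0, 0]], [-1, [0, 0, 0], [0, 0, 0]]])

```text
t: 12.95
ee_pos: [328.3, -307.6, 119.8]
orientation: [2.082, 2.353, 0.0]
ft_force: [0.4, -0.3, -1.3]
width: 15.7
grasp_force: 30.0
```

```bash
python3 - <<'E'
from h import *
plan([328.3,-307.8,119],7)
ball([432.8,-294.8,120],"top")
E
```

```text
tcp [ 328.3 -307.6  119.8] yawY 7.0 tilt axis z [ 0.  0. -1.] w 15.7 F [ 0.4 -0.3 -1.3] gf 30.0 t 12.95 q6 -0.9
d world [ 0.  -0.2 -0.8] tool frac total (now) [-0.002 -0.     0.008]
turn deg [ 0. -0.  0.] frac [ 0.     -0.      0.0001] | shift after turn [-0.002 -0.     0.008]
ball top 105 [ 432.5 -294.7  120.5]
```

jog_arm(commands=[[-1, [0, 0, -0.01], [0, 0, 0]], [-1, [0, 0, -0.02], [0, 0, 0]], [-1, [0, 0, -0.03], [0, 0, 0]], [-1, [0, 0, -0.04], [0, 0, 0]], [-1, [0, 0, -0.04], [0, 0, 0]], [-1, [0, 0, -0.03], [0, 0, 0]], [-1, [0, 0, -0.02], [0, 0, 0]], [-1, [0, 0, -0.01], [0, 0, 0]], [-1, [0, 0, 0], [0, 0, 0]], [-1, [0, 0, 0], [0, 0, 0]]])

```text
t: 14.0
ee_pos: [328.2, -307.5, 139.7]
orientation: [-2.081, -2.353, -0.0]
ft_force: [-0.1, 0.7, -2.5]
width: 16.0
grasp_force: 30.0
```

```bash
cat >> h.py <<'E'
def dishplane(c,axis_yaw,n="scene"):
    d,P=ball(np.array(c)+[0,0,30],n);q=P.reshape(-1,3)
    im=d["image"].reshape(-1,3).astype(int);r=np.hypot(q[:,0]-c[0],q[:,1]-c[1])
    b=q[(r>44)&(r<66)&(abs(q[:,2]-c[2]-16)<12)&(im[:,2]>130)&(im[:,2]-im[:,0]>40)]
    rr=np.hypot(b[:,0]-c[0],b[:,1]-c[1]);zc=b[:,2]-c[2]-13.7-(rr-42)*np.tan(np.radians(14))
    A=np.c_[b[:,0]-c[0],b[:,1]-c[1],np.ones(len(b))];s=np.linalg.lstsq(A,zc,rcond=None)[0]
    a=np.radians(axis_yaw);print(n,len(b),"dz",s[2].round(1),"slope deg along dish x",np.degrees(s[0]*np.cos(a)+s[1]*np.sin(a)).round(2),"y",np.degrees(-s[0]*np.sin(a)+s[1]*np.cos(a)).round(2))
    return d,P
E
python3 - <<'E'
from h import *
plan([328.3,-307.8,181],7)
for n in("top","scene"): dishplane([432.5,-294.8,110],7,n)
E
```

```text
tcp [ 328.2 -307.5  139.7] yawY 7.01 tilt axis z [-1.e-04  1.e-04 -1.e+00] w 16.0 F [-0.1  0.7 -2.5] gf 30.0 t 14.0 q6 -0.9
d world [ 0.1 -0.3 41.3] tool frac total (now) [-0.003  0.    -0.413]
turn deg [-0.01 -0.01  0.01] frac [-0.0001 -0.0002  0.0001] | shift after turn [-0.003  0.    -0.413]
ball top 108 [ 432.4 -295.2  140.3]
top 628 dz 0.3 slope deg along dish x 0.0 y 0.16
ball scene 72 [ 430.9 -296.7  140.1]
scene 184 dz 0.0 slope deg along dish x 0.27 y 0.42
```

jog_arm(commands=[[-1, [0, 0, -0.015], [0, 0, 0]], [-1, [0, 0, -0.035], [0, 0, 0]], [-1, [0, 0, -0.055], [0, 0, 0]], [-1, [0, 0, -0.07], [0, 0, 0]], [-1, [0, 0, -0.07], [0, 0, 0]], [-1, [0, 0, -0.06], [0, 0, 0]], [-1, [0, 0, -0.05], [0, 0, 0]], [-1, [0, 0, -0.035], [0, 0, 0]], [-1, [0, 0, -0.02], [0, 0, 0]], [-1, [0, 0, 0], [0, 0, 0]]])

```text
t: 15.1
ee_pos: [328.3, -307.6, 181.0]
orientation: [2.081, 2.353, -0.0]
ft_force: [0.8, -0.4, -2.2]
width: 15.5
grasp_force: 30.0
```

jog_arm(commands=[[-1, [0, 0, 0], [0, 0, 0]], [-1, [0, 0, 0], [0, 0, 0]], [-1, [0, 0, 0], [0, 0, 0]]])

```text
t: 15.4
ee_pos: [328.2, -307.5, 180.6]
orientation: [-2.081, -2.353, -0.0]
ft_force: [-1.0, 0.0, -2.4]
width: 16.2
grasp_force: 30.0
```

```bash
python3 - <<'E'
from h import *
plan([328.3,-307.8,181],7)
d,P=dishplane([432.5,-294.8,151],7,"top")
b=np.array([440,-545]);c=np.array([432.5,-294.8])
fin=np.degrees(np.arctan2(*(b-c)[::-1]));print("final yaw",fin,"turn",fin-7)
# per-row shift in tool axes for turning about dish centre: centre at +y tool 105
N=60;
for a in (1.0,2.0,2.5):
    t=np.radians(a) # world -a => tool +a about tool z(down)
    Rz=R.from_rotvec([0,0,t]).as_matrix();cen=np.array([0,105,0])
    print(a,"turn frac",a/45,"shift mm",cen-Rz@cen)
E
```

```text
tcp [ 328.2 -307.5  180.6] yawY 7.01 tilt axis z [-4.e-04  4.e-04 -1.e+00] w 16.2 F [-1.   0.  -2.4] gf 30.0 t 15.4 q6 -0.9
d world [ 0.1 -0.3  0.4] tool frac total (now) [-0.003  0.001 -0.004]
turn deg [-0.02 -0.02  0.01] frac [-0.0004 -0.0005  0.0002] | shift after turn [-0.003  0.001 -0.004]
ball top 115 [ 432.6 -294.7  180.3]
top 660 dz -0.4 slope deg along dish x 0.54 y -0.09
final yaw -88.28301476335209 turn -95.28301476335209
1.0 turn frac 0.022222222222222223 shift mm [1.83250268 0.01599201 0.        ]
2.0 turn frac 0.044444444444444446 shift mm [3.66444715 0.06396316 0.        ]
2.5 turn frac 0.05555555555555555 shift mm [4.58003567 0.09993673 0.        ]
```

jog_arm(commands=[[-1, [0.0092, 0, 0], [0, 0, 0.0111]], [-1, [0.0183, 0.0002, 0], [0, 0, 0.0222]], [-1, [0.0275, 0.0004, 0], [0, 0, 0.0333]], [-1, [0.0366, 0.0006, 0], [0, 0, 0.0444]], [-1, [0.0366, 0.0006, 0], [0, 0, 0.0444]], [-1, [0.0366, 0.0007, 0], [0, 0, 0.0445]], [-1, [0.0367, 0.0006, 0], [0, 0, 0.0444]], [-1, [0.0366, 0.0006, 0], [0, 0, 0.0444]], [-1, [0.0366, 0.0007, 0], [0, 0, 0.0445]], [-1, [0.0367, 0.0006, 0], [0, 0, 0.0444]]])

```text
t: 16.45
ee_pos: [329.0, -276.2, 180.8]
orientation: [-2.409, -2.017, -0.0]
ft_force: [0.7, -0.3, -2.5]
width: 15.7
grasp_force: 30.0
```

```bash
cat >> h.py <<'E'
def cen():
    o=get_obs();M=rot(o["orientation"]);print("t",o["t"],"centre",(np.array(o["ee_pos"])+105*M[:,1]).round(1),"yaw",np.degrees(np.arctan2(M[1,1],M[0,1])).round(2),"Z",M[:,2].round(4),"q",o["qpos"].round(2))
E
python3 - <<'E'
from h import *
cen();dishplane([432.5,-294.8,151],-10,"top")
E
```

```text
t 16.45 centre [ 432.4 -294.7  180.7] yaw -10.12 Z [-1.e-04  2.e-04 -1.e+00] q [-0.73  0.2   2.08  0.    0.86 -0.55]
ball top 114 [ 431.5 -294.9  181.7]
top 684 dz 0.1 slope deg along dish x 0.17 y -0.19
```

jog_arm(commands=[[-1, [0.0183, 0.0002, 0], [0, 0, 0.0222]], [-1, [0.0366, 0.0006, 0], [0, 0, 0.0444]], [-1, [0.0366, 0.0007, 0], [0, 0, 0.0445]], [-1, [0.0367, 0.0006, 0], [0, 0, 0.0444]], [-1, [0.0366, 0.0006, 0], [0, 0, 0.0444]], [-1, [0.0366, 0.0007, 0], [0, 0, 0.0445]], [-1, [0.0367, 0.0006, 0], [0, 0, 0.0444]], [-1, [0.0366, 0.0006, 0], [0, 0, 0.0444]], [-1, [0.0366, 0.0007, 0], [0, 0, 0.0445]], [-1, [0.0367, 0.0006, 0], [0, 0, 0.0444]]])

```text
t: 17.5
ee_pos: [340.7, -243.7, 180.8]
orientation: [-2.708, -1.592, -0.0]
ft_force: [-0.5, 0.2, -1.6]
width: 15.8
grasp_force: 30.0
```

jog_arm(commands=[[-1, [0.0366, 0.0006, 0], [0, 0, 0.0444]], [-1, [0.0366, 0.0006, 0], [0, 0, 0.0444]], [-1, [0.0366, 0.0007, 0], [0, 0, 0.0445]], [-1, [0.0367, 0.0006, 0], [0, 0, 0.0444]], [-1, [0.0366, 0.0006, 0], [0, 0, 0.0444]], [-1, [0.0366, 0.0007, 0], [0, 0, 0.0445]], [-1, [0.0367, 0.0006, 0], [0, 0, 0.0444]], [-1, [0.0366, 0.0006, 0], [0, 0, 0.0444]], [-1, [0.0366, 0.0007, 0], [0, 0, 0.0445]], [-1, [0.0183, 0.0002, 0], [0, 0, 0.0222]]])

```text
t: 18.5
ee_pos: [362.4, -216.6, 180.8]
orientation: [-2.933, -1.125, -0.0]
ft_force: [-0.1, 0.3, -2.3]
width: 15.7
grasp_force: 30.0
```

```bash
python3 - <<'E'
from h import *
cen();dishplane([432.5,-294.8,151],-48,"top")
E
```

```text
t 18.5 centre [ 432.6 -294.7  180.8] yaw -48.04 Z [ 1.e-04  1.e-04 -1.e+00] q [-0.57  0.19  2.09  0.    0.86  0.27]
ball top 113 [ 431.4 -294.3  180.6]
top 719 dz 0.2 slope deg along dish x 0.21 y 0.14
```

jog_arm(commands=[[-1, [0.0183, 0.0002, 0], [0, 0, 0.0222]], [-1, [0.0366, 0.0006, 0], [0, 0, 0.0444]], [-1, [0.0366, 0.0007, 0], [0, 0, 0.0445]], [-1, [0.0367, 0.0006, 0], [0, 0, 0.0444]], [-1, [0.0366, 0.0006, 0], [0, 0, 0.0444]], [-1, [0.0366, 0.0007, 0], [0, 0, 0.0445]], [-1, [0.0367, 0.0006, 0], [0, 0, 0.0444]], [-1, [0.0366, 0.0006, 0], [0, 0, 0.0444]], [-1, [0.0366, 0.0007, 0], [0, 0, 0.0445]], [-1, [0.0367, 0.0006, 0], [0, 0, 0.0444]]])

```text
t: 19.55
ee_pos: [391.6, -198.1, 180.8]
orientation: [-3.079, -0.624, -0.0]
ft_force: [-0.7, 0.5, -2.3]
width: 16.5
grasp_force: 30.0
```

jog_arm(commands=[[-1, [0.0366, 0.0006, 0], [0, 0, 0.0444]], [-1, [0.0366, 0.0006, 0], [0, 0, 0.0444]], [-1, [0.0366, 0.0007, 0], [0, 0, 0.0445]], [-1, [0.0367, 0.0006, 0], [0, 0, 0.0444]], [-1, [0.0366, 0.0006, 0], [0, 0, 0.0444]], [-1, [0.0366, 0.0007, 0], [0, 0, 0.0445]], [-1, [0.0367, 0.0006, 0], [0, 0, 0.0444]], [-1, [0.0366, 0.0006, 0], [0, 0, 0.0444]], [-1, [0.0366, 0.0007, 0], [0, 0, 0.0445]], [-1, [0.0275, 0.0004, 0], [0, 0, 0.0333]]])

```text
t: 20.55
ee_pos: [426.3, -190.0, 180.8]
orientation: [-3.14, -0.094, -0.0]
ft_force: [0.6, -0.1, -3.9]
width: 15.9
grasp_force: 30.0
```

jog_arm(commands=[[-1, [0.0183, 0.0002, 0], [0, 0, 0.0222]], [-1, [0.0092, 0, 0], [0, 0, 0.0111]], [-1, [0, 0, 0], [0, 0, 0]], [-1, [0, 0, 0], [0, 0, 0]], [-1, [0, 0, 0], [0, 0, 0]], [-1, [0, 0, 0], [0, 0, 0]], [-1, [0, 0, 0], [0, 0, 0]]])

```text
t: 21.25
ee_pos: [428.7, -189.8, 180.8]
orientation: [-3.141, -0.056, 0.0]
ft_force: [-0.5, 0.4, -2.4]
width: 15.5
grasp_force: 30.0
```

```bash
python3 - <<'E'
from h import *
cen();d,P=dishplane([432.5,-294.8,151],-88,"top");q=P.reshape(-1,3)
im=d["image"];i=im.astype(int)
r=np.hypot(q[:,0]-432.5,q[:,1]+294.8)
t=q[(r>78)&(r<105)&(q[:,2]>160)&(q[:,2]<178)&(q[:,1]<-360)];print("tab",len(t),t.mean(0).round(1),"yaw",np.degrees(np.arctan2(t[:,1].mean()+294.8,t[:,0].mean()-432.5)).round(2))
u=q[(np.hypot(q[:,0]-440,q[:,1]+545)<50)&(i.reshape(-1,3).min(1)>110)&(q[:,2]>15)&(q[:,2]<80)];print("bell",len(u),u.mean(0).round(1),cv2.minEnclosingCircle(u[:,:2].astype(np.float32)))
s=u[u[:,2]>48];print("bell top",len(s),s.mean(0).round(1))
for k,x,y in(("tape",409.4,-90.4),("tin",635.9,76.3)):
    w=q[(np.hypot(q[:,0]-x,q[:,1]-y)<60)&(q[:,2]>20)&(q[:,2]<60)];print(k,len(w),w.mean(0).round(1))
cv2.imwrite("pics/t5.png",cv2.resize(im[150:270,190:440],None,fx=3.2,fy=3.2,interpolation=2))
E
```

```text
t 21.25 centre [ 432.4 -294.8  180.8] yaw -87.96 Z [-0.  0. -1.] q [-0.44  0.26  2.    0.    0.89  1.09]
ball top 114 [ 430.7 -293.5  181. ]
top 663 dz 0.1 slope deg along dish x 0.36 y 0.23
tab 55 [ 435.2 -382.3  170.7] yaw -88.25
bell 402 [ 439.6 -543.8   39.6] ((440.1968994140625, -545.5166625976562), 37.74875259399414)
bell top 58 [ 439.1 -546.7   52.4]
tape 97 [373.9 -96.4  45.1]
tin 353 [633.9  75.   40.3]
```

View pics/t5.png

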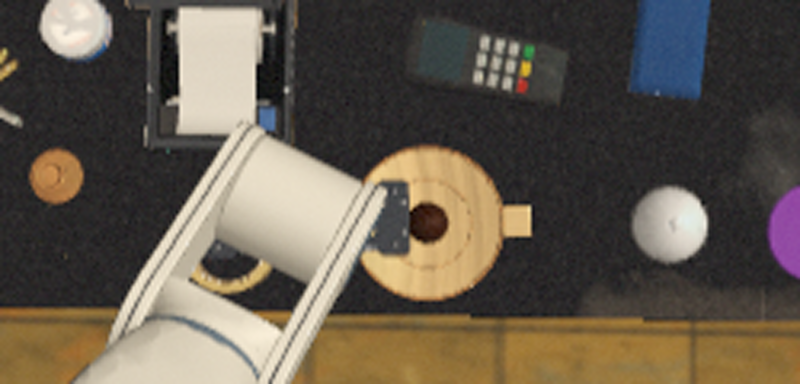

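The tab, at (518,221), points straight at the bell at (669,225). The ball at (427,222) is inside the turned line and the tape roll is only hidden by the arm. I'll let it settle, then hand in.

jog_arm(commands=[[-1, [0, 0, 0], [0, 0, 0]], [-1, [0, 0, 0], [0, 0, 0]], [-1, [0, 0, 0], [0, 0, 0]], [-1, [0, 0, 0], [0, 0, 0]], [-1, [0, 0, 0], [0, 0, 0]], [-1, [0, 0, 0], [0, 0, 0]], [-1, [0, 0, 0], [0, 0, 0]], [-1, [0, 0, 0], [0, 0, 0]]])

```text
t: 22.1
ee_pos: [428.8, -189.8, 180.8]
orientation: [-3.141, -0.056, -0.0]
ft_force: [-0.4, 0.2, -2.1]
width: 15.4
grasp_force: 30.0
```

```bash
python3 - <<'E'
from h import *
cen();dishplane([432.5,-294.8,151],-88,"top")
print(close_job())
E
```

```text
t 22.1 centre [ 432.5 -294.8  180.8] yaw -87.96 Z [ 0.  0. -1.] q [-0.44  0.26  2.    0.    0.89  1.09]
ball top 114 [ 431.3 -293.6  180.9]
top 655 dz 0.2 slope deg along dish x 0.28 y 0.25
the job is handed in; nothing more can be done
None
```

I handed the job in at 22 s: the praline is within about 2 mm of the dish's middle, and the dish is held level and still about 61 mm above its stand, with the thumb tab pointing at the bell to within about half a degree; the bell and tin measured unmoved, and the tape roll, partly hidden by the arm in the last picture, was never approached.

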